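Load a test cartridge under the reader's drag spring

ROBOT

A 6-joint arm with a two-finger parallel gripper is mounted at the origin on a cart in front of the work surface, level with it; the furniture and walls round the work are solid. World frame = base frame: x ahead of the robot, y to its left, z up, the work surface at z = 0. Lengths are in mm, angles in rad, forces in N, time in s.
With the tool pointing down it reaches from about 300 to 775 mm from the base axis. Payload 14.6 kg.
Tool frame: the origin (TCP) lies on the centre line of the jaws, within the pads' length; the fingertips stand 19 mm ahead of it and the grasp point (between the pads) is the TCP (bot.tip_reach is the distance from the TCP to the fingertips, in mm); y points along the fingers, x is the direction in which the jaws open and shut, and the axes are right-handed (so a half turn about y gives the same grasp; the last joint's range is limited). The gripper opens to 85 mm and grips with 20 to 120 N. Pads are 22 mm wide; open, the fingers measure 114 mm over their backs; the gripper's body (76 mm by 85 mm) begins 54 mm behind the grasp point. The pads swing forward as they close: fully open they stand 13 mm farther back than shut.
Start: joints at [1.199, 0.3, 1.521, -0, 1.321, -0.067], TCP at [165.054, 524.64, 250.281] pointing down, gripper open.
Joint ranges: [-3.03, 3.03], [-0.79, 2.21], [0.23, 2.52], [-1.04, 4.18], [0, 3.07], [-2.55, 2.55]. Speed limits (rad/s): [2.22, 2.22, 2.57, 3.14, 3.14, 3.14].

INTERFACE

Orientations are given as a unit quaternion [w, x, y, z].
In Python, from rig import bot gives the robot as it stands. Calls block until the motion is done:
- bot.move_to(position, orientation): joint-space move of the TCP to a pose.
- bot.servo_line(position, attitude=None, speed=150, until_force=None): straight line of the TCP; attitude=None keeps the orientation; speed is the mean speed in mm/s. With until_force (N) it stops when the force on the tool has changed by that much, and returns True; else False.
- bot.move_joints(angles): joint-space move.
- bot.move_gripper(opening, grip_force=None): finger opening in mm; grip_force is the grip in N (None keeps the last); returns when the fingers have stopped.
- bot.dwell(seconds).
- bot.ik(position, orientation): joint angles nearest the present ones, or None.
- bot.read_state(): the state.
- bot.read_camera(name): name is "side" or "top" or "wrist"; returns a dict with "image" (480x640x3 uint8, blue, green, red), "depth" (480x640 float32, mm along the optical axis (not along the pixel's ray), 0 where there is no reading), "fovy" (degrees; the focal length in pixels is half the picture's height over the tangent of half this angle, whatever the lens; pixels are square), "cx", "cy" (the principal point, pixels), "k1" (the pictures are not rectified: a ray, as slopes to the right and down, at radius r is drawn at 1 + k1 r^2 times it, then the intrinsics apply), "eye" and "attitude" of the camera in the world; the wrist camera has in their place "mount" (4x4, takes a point from camera to tool coordinates, whose origin is the TCP and whose axes are the tool frame's). Camera axes: x right, y down, z forward; pixel columns grow to the right and rows downward; lengths in mm; the calibration is good to about 2 mm. A picture is of the moment at which its call begins: read the wrist's pose just before it.
A pose or a line that the arm cannot do raises bot.MotionError and nothing moves.
- bot.finish_job(): hands the job in, once; it reports no verdict.
The state is a dict: "clock": time; "joint_positions": joint angles; "qvel": joint speeds; "effort": joint torques, N m; "ee_pos": TCP position; "tool_rot": TCP orientation; "ft_force": force on the tool from outside, world axes, zero at the start; "moment": the same for the moment, N m; "grip_width": finger opening in mm.
Only numpy, scipy, OpenCV 4.12 (cv2) and the standard library are available. Lean on these libraries where they do the work, as an engineer would, in place of code of your own. Each camera call takes 0.05 s, during which the arm holds its last target.

TASK

A test cartridge lies on the sprung loading plate of the rapid-test reader, standing too high to enter. With the fingertips press it down hard and, keeping it down, slide it under the steel drag spring until its nose is fully home against the stop inside the reader, then press the reader's key to start the reading. Only press and push: do not pick the cartridge up, do not press the key before the cartridge is home, and leave the pen, swabs and tubes lying about where they are.

Things in the scene. Friction and masses are not known exactly. Their poses are not given: they have to be found in the camera images.
- reader: White test reader, fixed, 270 x 92 x 72 mm. Its x axis is the way the cartridge slides in, away from the robot. Origin on the desk top, on the centre line, under the front ends of the keepers. From x = -157 to -3 mm is the open loading channel, 65 mm between side rails 30 mm high. Housing from x = 50 to 112 mm, the stop inside it at x = 72 mm. Bay floor beyond x = 0 is 12.5 mm above the desk.
- cartridge: Flat white test cartridge, loose, 124 mm long (its x, nose to +x as the reader's x), 62 wide, 12 thick, 60 g, smooth. Origin: centre of its underside, 24.5 mm above the desk on the raised plate, 13 to 17 mm loaded. The last 10 mm of the nose are bevelled to 9.5 mm. A thumb rib 44 mm wide and 5 mm high stands across its top at x = -20 to -15 mm. Home: origin at the reader's x = +10 mm.
- thumb_deck (a point): Centre of the flat thumb deck on the cartridge's top (41 mm behind its centre), 42 mm long, 62 wide, between the rear edge and the thumb rib: a fingertip pressed on it and moved to +x pushes against the rib. 36.5 mm above the desk at the start, 25 mm with the plate at its bottom.
- nose (a point): Middle of the cartridge's front end, at the level of its underside. At the start it is 6 to 18 mm short of the keepers.
- slot_end (a point): Point on the face of the stop inside the reader, where the nose must come to: fully home the nose is within a millimetre of it.
- load_plate (a joint): Travel of the sprung plate under the cartridge, m: 0 raised, 0.0115 at its bottom. It pushes up with 8 N raised, 16 N at the bottom. It goes straight down without tilting along the whole channel, so pressing on the deck lowers the cartridge level. A loaded cartridge keeps it down.
- leaf_spring (a joint): Lift of the drag spring, rad: a steel leaf 24 mm wide over the middle of the channel, fixed at the reader's x = 58 mm and reaching towards the robot to x = -3 mm, where it ends in an upturned lip. 0 when free, its lowest bend 23 mm and its lip 27 mm above the desk; 0.03 to 0.11 with the cartridge under it, bearing on it with 6 to 11 N.
- read_key (a joint): Travel of the round push key on top of the housing, m: 0 released, 0.004 fully pressed; needs about 4 N and springs back.
- read_key_top (a point): Centre of the key's top face; the key is 20 mm across and stands 6 mm out of the housing's top, on the reader's -y side of the dark display.
- marker: Pen, 135 mm long, 16 mm thick, lying beside the reader; bystander.
- swab_a: Flat swab pouch, 178 x 24 x 4 mm, lying on the other side of the reader; bystander.
- swab_b: Second swab pouch like it; bystander.
- flat_tube: Capped sample tube, 98 mm long, cap 24 mm across, lying on the desk to the right of the reader; bystander.
- rack_tube_a: Capped sample tube, 98 mm high, standing in the small white foam rack to the left; bystander.
- rack_tube_b: Second sample tube standing in the small foam rack; bystander.
- slot_mouth (a point): Middle of the slot mouth, at the reader's x = 0, 12.5 mm above the desk: the front ends of two aluminium keepers, strips that overhang the channel by 6 mm from both sides up to x = 56 mm, undersides 28 mm above the desk. The cartridge passes under them only when pressed well down, freely at 9 mm or more; on the raised plate its nose runs blunt into keepers and spring.
Not all that is in view belongs to the job. Of the things like the cartridge, leave any that is red; of the rest the larger one is meant.

How it is judged:
By the outcome, as a careful person would: the job done as asked, in the order asked, and still so for the second after the job is handed in, with the robot touching nothing.
It also fails if it takes over 35 s, if anything falls off the work surface, if the arm or the gripper's body presses on something with over 40 N, if the wrist force passes 120 N, or if a joint passes its speed limit or range.

## Working session

There is one attempt and no reset: what is moved stays moved. The work goes in short steps, each a Python script; the robot and the scene stay as the last script left them, time stands still between calls to the robot, and variables do not carry over. Pictures are saved under pics/ and viewed, and the job is handed in when it is done.

```bash
ls; mkdir -p pics
python3 - <<'E'
from rig import bot
import cv2,pickle
s=bot.read_state();print(s)
for n in ["top","side","wrist"]:
    c=bot.read_camera(n);pickle.dump(c,open(f"{n}0.pkl","wb"))
    cv2.imwrite(f"pics/{n}0.png",c["image"]);print(n,{k:v for k,v in c.items() if k not in("image","depth")})
E
```

```text
pics
{'clock': 0.0, 'joint_positions': array([ 1.19939950e+00,  3.00479487e-01,  1.52158656e+00,  1.46355981e-05,
        1.32070230e+00, -6.65851301e-02]), 'qvel': array([ 2.08732929e-03,  2.23622938e-03,  6.73326087e-05,  1.68860744e-04,
        1.16568650e-03, -6.10249454e-04]), 'effort': array([-7.85469456e-04, -5.43501663e+01, -3.61799240e+01, -5.28881890e-05,
        4.08555614e-03,  7.49260221e-05]), 'ee_pos': array([164.97676284, 524.45013809, 249.71438586]), 'tool_rot': array([-0.56989445,  0.57033209,  0.41794153, -0.41864842]), 'ft_force': array([ 0.35784318, -0.59929497,  0.14038489]), 'moment': array([ 0.03363594, -0.03160462, -0.00607497]), 'grip_width': 85.28740444754209}
top {'fovy': 45.731437269973895, 'cx': 312.2190370630161, 'cy': 249.03038964635985, 'k1': 0.008783651898897718, 'eye': array([ 290.52257945,   64.99976335, 1211.17925677]), 'attitude': array([-0.07731252,  0.71826334, -0.68727326,  0.0760001 ])}
side {'fovy': 48.45405028799779, 'cx': 322.99940486729776, 'cy': 244.90049880837728, 'k1': -0.032680606464097664, 'eye': array([ 46.0254662 , 911.97040045, 888.40332224]), 'attitude': array([ 0.10828703, -0.23605213,  0.87370121, -0.41133867])}
wrist {'fovy': 68.03560845206414, 'cx': 323.2447347841175, 'cy': 238.2931988183723, 'k1': 0.012557746350198191, 'mount': array([[ 9.99999555e-01, -3.90440987e-04, -8.58260362e-04,
         1.36945029e+00],
       [ 7.16873816e-04, -2.76452135e-01,  9.61027421e-01,
        -1.22757374e+02],
       [-6.12492404e-04, -9.61027609e-01, -2.76451732e-01,
         6.95345511e+01],
       [ 0.00000000e+00,  0.00000000e+00,  0.00000000e+00,
         1.00000000e+00]])}
```

View pics/top0.png

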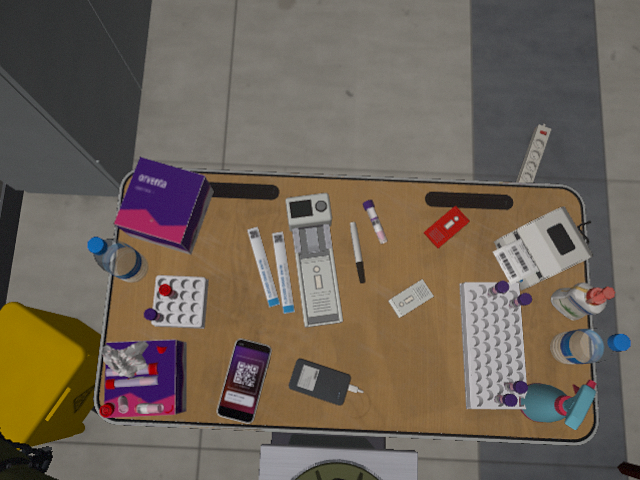

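View pics/side0.png

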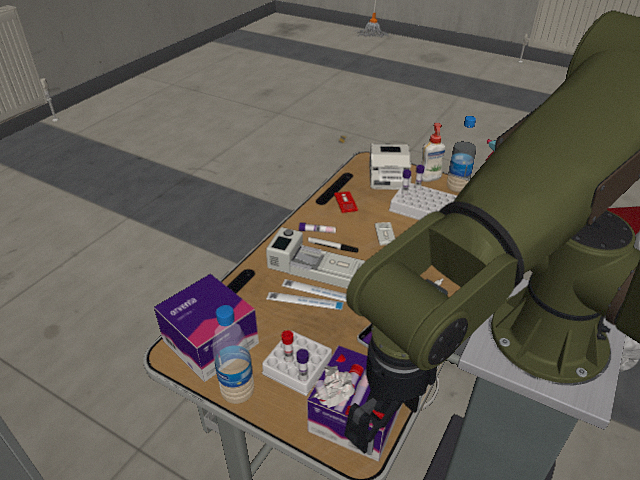

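View pics/wrist0.png

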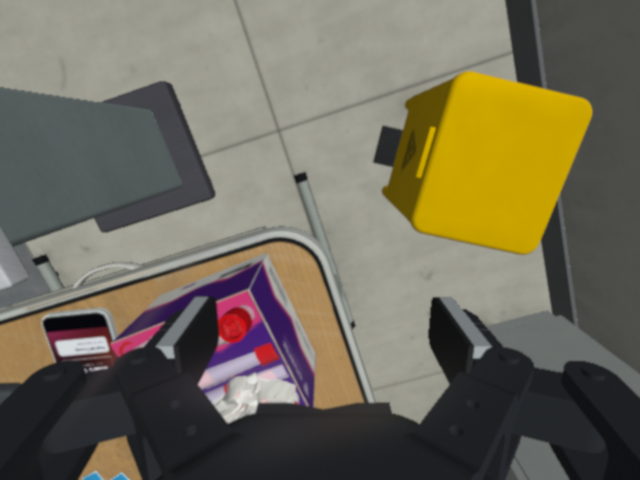

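```bash
cat > h.py <<'E'
import numpy as np,cv2,pickle
from scipy.spatial.transform import Rotation as R
def rot(q): return R.from_quat([q[1],q[2],q[3],q[0]]).as_matrix()
def cam(c,s=None):
    if 'eye' in c: return np.array(c['eye']),rot(c['attitude'])
    T=np.array(c['mount']);Rt=rot(s['tool_rot'])
    return np.array(s['ee_pos'])+Rt@T[:3,3],Rt@T[:3,:3]
def ray(c,uv):
    f=240/np.tan(np.radians(c['fovy'])/2)
    d=np.array([(uv[0]-c['cx'])/f,(uv[1]-c['cy'])/f]);u=d.copy()
    for _ in range(20): u=d/(1+c['k1']*(u@u))
    return np.array([u[0],u[1],1.])
def onz(c,uv,z,s=None):
    e,A=cam(c,s);r=A@ray(c,uv);return e+r*(z-e[2])/r[2]
def proj(c,p,s=None):
    e,A=cam(c,s);q=A.T@(np.array(p,float)-e);u=q[:2]/q[2]
    f=240/np.tan(np.radians(c['fovy'])/2)
    return u*(1+c['k1']*(u@u))*f+[c['cx'],c['cy']]
E
python3 - <<'E'
from h import *
c=pickle.load(open('top0.pkl','rb'))
im=c['image'][185:335,270:360];cv2.imwrite('pics/crop0.png',cv2.resize(im,None,fx=4,fy=4,interpolation=cv2.INTER_CUBIC))
for n,uv,z in [('key',(321,206),78),('hl',(288,201),72),('hr',(327,196),72)]: print(n,onz(c,uv,z))
E
```

```text
key [632.63767474  58.46163356  78.        ]
hl [642.23622069 127.71738251  72.        ]
hr [656.78569022  46.76326352  72.        ]
```

View pics/crop0.png

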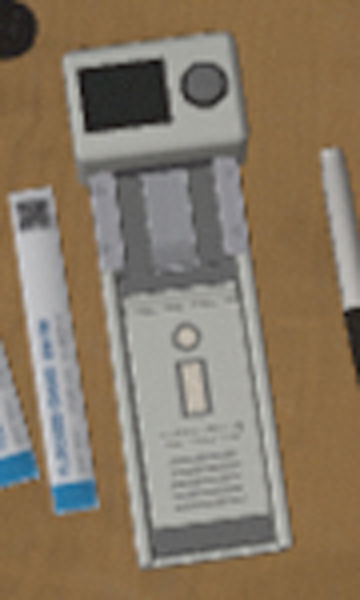

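Run:
```python
from h import *
from rig import bot
c=pickle.load(open('top0.pkl','rb'))
P=lambda x,y,z:onz(c,(270+x/4,185+y/4),z)[:2]
bl,br=P(65,58,72),P(232,33,72); fl,fr=P(140,560,30),P(290,540,30)
key=P(205,82,78)
print(bl,br,fl,fr,key,np.linalg.norm(bl-br),np.linalg.norm(fl-fr))
d=(bl+br)/2-(fl+fr)/2;print(np.linalg.norm(d),np.degrees(np.arctan2(d[1],d[0])))
yaw=np.arctan2(d[1],d[0]);X=np.array([np.cos(yaw),np.sin(yaw),0]);Y=np.array([-X[1],X[0],0]);Z=np.array([0,0,1.])
o=(bl+br)/2-112*X[:2];print('origin',o)
for s in(1,-1):
    A=np.column_stack([s*Y,-Z,np.cross(s*Y,-Z)])
    q=R.from_matrix(A).as_quat();q=[q[3],*q[:3]]
    p=np.r_[o+X[:2]*(-20),330];print(s,A[:,2],q,bot.ik(p,q))
    p=np.r_[o+X[:2]*(-20),45];print(s,bot.ik(p,q))
```

```text
[645.33848656 131.54272216] [662.89832694  44.90016767] [390.02798617  80.83786647] [403.71917299   3.82468057] [633.73984571  57.98729553] 88.40407368181775 78.22070953081725
261.3059680454478 10.114655044510673
origin [543.85907797  68.55216895]
1 [-0.98445829 -0.17561854  0.        ] [np.float64(-0.45397727493405743), np.float64(0.45397727493405743), np.float64(0.5421297204945023), np.float64(-0.5421297204945023)] [ 5.41016710e-02  2.01545369e-01  1.45938306e+00 -4.44089210e-16
  1.48066422e+00 -1.69322869e+00]
1 [ 5.41016710e-02  5.18579315e-01  1.74987270e+00 -4.44089210e-16
  8.73140640e-01 -1.69322869e+00]
-1 [ 0.98445829  0.17561854 -0.        ] [np.float64(-0.5421297204945023), np.float64(0.5421297204945023), np.float64(-0.45397727493405743), np.float64(0.45397727493405743)] [ 5.41016710e-02  2.01545369e-01  1.45938306e+00 -4.44089210e-16
  1.48066422e+00  1.44836396e+00]
-1 [ 5.41016710e-02  5.18579315e-01  1.74987270e+00 -4.44089210e-16
  8.73140640e-01  1.44836396e+00]
```

Run:
```python
from h import *
from rig import bot
yaw=np.radians(10.1);X=np.array([np.cos(yaw),np.sin(yaw),0]);Y=np.array([-X[1],X[0],0]);Z=np.array([0,0,1.])
o=np.array([543.9,68.6,0])
A=np.column_stack([Y,-Z,np.cross(Y,-Z)]);q=R.from_matrix(A).as_quat();q=[q[3],*q[:3]]
bot.move_to(o-60*X+[0,0,250],q)
s=bot.read_state();c=bot.read_camera('wrist');pickle.dump((c,s),open('w1.pkl','wb'));cv2.imwrite('pics/w1.png',c['image'])
print(s['clock'],s['ee_pos'])
```

```text
2.1833 [484.79561693  58.62629781 250.00238275]
```

View pics/w1.png

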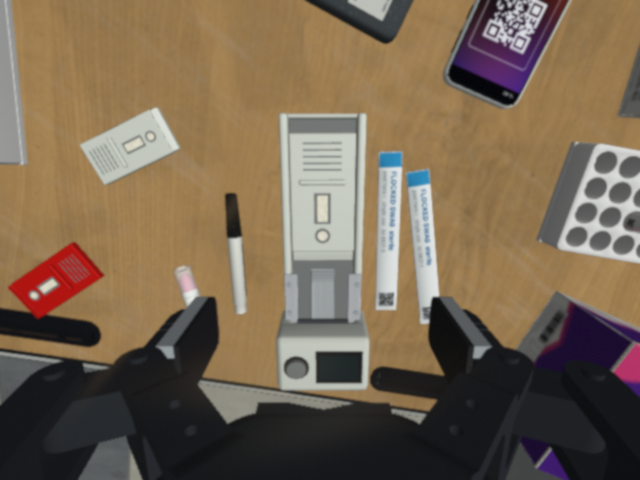

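Run:
```python
from h import *
c,s=pickle.load(open('w1.pkl','rb'))
im=c['image']
a=cv2.resize(im[105:255,270:380],None,fx=4,fy=4,interpolation=cv2.INTER_CUBIC)
b=cv2.resize(im[245:395,270:380],None,fx=4,fy=4,interpolation=cv2.INTER_CUBIC)
b[:, :4]=0
cv2.imwrite('pics/w1c.png',cv2.resize(np.hstack([a,b]),None,fx=.9,fy=.9))
g=cv2.cvtColor(im,cv2.COLOR_BGR2GRAY).astype(int)
print('row200',list(zip(range(275,372),g[200,275:372])))
print('col335',list(zip(range(108,290),g[108:290,335])))
```

```text
row200 [(275, np.int64(131)), (276, np.int64(131)), (277, np.int64(133)), (278, np.int64(133)), (279, np.int64(131)), (280, np.int64(128)), (281, np.int64(131)), (282, np.int64(148)), (283, np.int64(173)), (284, np.int64(191)), (285, np.int64(201)), (286, np.int64(206)), (287, np.int64(205)), (288, np.int64(190)), (289, np.int64(164)), (290, np.int64(149)), (291, np.int64(166)), (292, np.int64(190)), (293, np.int64(198)), (294, np.int64(200)), (295, np.int64(200)), (296, np.int64(199)), (297, np.int64(199)), (298, np.int64(200)), (299, np.int64(200)), (300, np.int64(200)), (301, np.int64(200)), (302, np.int64(199)), (303, np.int64(200)), (304, np.int64(200)), (305, np.int64(200)), (306, np.int64(200)), (307, np.int64(200)), (308, np.int64(200)), (309, np.int64(200)), (310, np.int64(200)), (311, np.int64(200)), (312, np.int64(195)), (313, np.int64(179)), (314, np.int64(149)), (315, np.int64(132)), (316, np.int64(147)), (317, np.int64(183)), (318, np.int64(209)), (319, np.int64(216)), (320, np.int64(217)), (321, np.int64(215)), (322, np.int64(213)), (323, np.int64(214)), (324, np.int64
[... 4353 characters left out ...]
8, np.int64(178)), (259, np.int64(161)), (260, np.int64(134)), (261, np.int64(116)), (262, np.int64(113)), (263, np.int64(112)), (264, np.int64(112)), (265, np.int64(113)), (266, np.int64(113)), (267, np.int64(113)), (268, np.int64(114)), (269, np.int64(115)), (270, np.int64(117)), (271, np.int64(117)), (272, np.int64(117)), (273, np.int64(118)), (274, np.int64(117)), (275, np.int64(118)), (276, np.int64(117)), (277, np.int64(115)), (278, np.int64(114)), (279, np.int64(114)), (280, np.int64(114)), (281, np.int64(114)), (282, np.int64(114)), (283, np.int64(114)), (284, np.int64(114)), (285, np.int64(115)), (286, np.int64(114)), (287, np.int64(114)), (288, np.int64(114)), (289, np.int64(114))]
```

View pics/w1c.png

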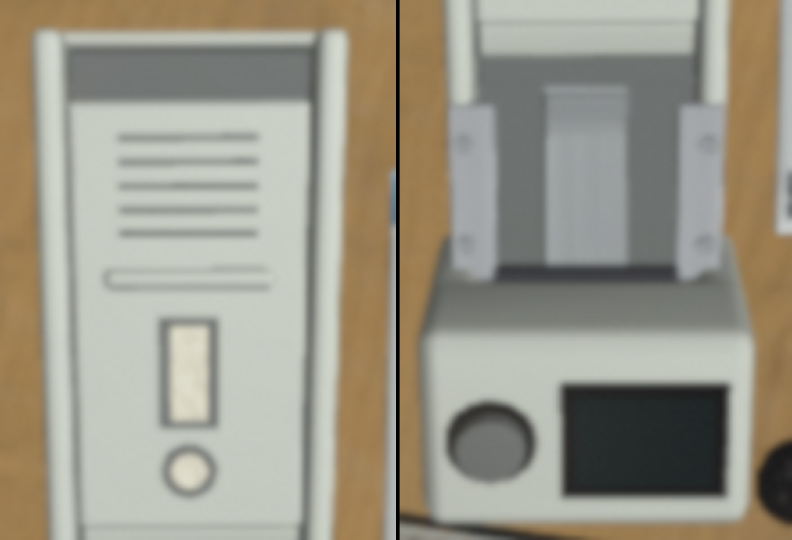

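Run:
```python
from h import *
c,s=pickle.load(open('w1.pkl','rb'))
a=lambda x,y,z:onz(c,(270+x/3.6,105+y/3.6),z,s)[:2]
b=lambda x,y,z:onz(c,(270+(x-396)/3.6,245+y/3.6),z,s)[:2]
# channel inner? use rail tops outer corners rear, keeper fronts, cartridge
pts=dict(rearL=a(347,32,30),rearR=a(34,32,30),kL=b(724,104,31),kR=b(448,104,31),key=b(490,440,78),cL=a(310,101,36.5),cR=a(69,101,36.5),
 cnL=b(696,21,36.5),cnR=b(478,21,36.5),hbL=b(750,518,72),hbR=b(428,518,72),ribc=a(188,268,41.5), hfL=b(750,333,72),hfR=b(424,333,72))
for k,v in pts.items(): print(k,v.round(1))
m=lambda p,q:(pts[p]+pts[q])/2
def an(d): return np.degrees(np.arctan2(d[1],d[0])).round(2),np.linalg.norm(d).round(1)
print('reader yaw',an(m('kL','kR')-m('rearL','rearR')),an(m('hbL','hbR')-m('rearL','rearR')))
print('cart',an(m('cnL','cnR')-m('cL','cR')),an(pts['cL']-pts['cR']),an(pts['rearL']-pts['rearR']))
yaw=np.radians(an(m('hbL','hbR')-m('rearL','rearR'))[0]);X=np.array([np.cos(yaw),np.sin(yaw)]);Y=np.array([-X[1],X[0]])
o=np.mean([m('rearL','rearR')+157*X,m('kL','kR'),m('hbL','hbR')-112*X],axis=0);print('o',o)
for k,v in pts.items(): print(k,((v-o)@X).round(1),((v-o)@Y).round(1))
# depth check
f=240/np.tan(np.radians(c['fovy'])/2)
for uv in[(323,160),(323,230),(340,350)]:
    d=c['depth'][uv[1],uv[0]];e,A=cam(c,s);print(uv,(e+A@(ray(c,uv)*d)).round(1))
```

```text
rearL [390.9  82.5]
rearR [404.8   4.6]
kL [544.2 109.5]
kR [558.   31.8]
key [631.7  59. ]
cL [409.   76.1]
cR [419.7  16.4]
cnL [519.4  95.9]
cnR [530.   36.6]
hbL [648.1 134.2]
hbR [663.8  46.2]
ribc [454.9  53.1]
hfL [591.4 122.1]
hfR [606.6  36.9]
reader yaw (np.float64(10.03), np.float64(155.6)) (np.float64(10.24), np.float64(262.3))
cart (np.float64(10.28), np.float64(112.2)) (np.float64(100.1), np.float64(60.6)) (np.float64(100.1), np.float64(79.1))
o [549.71030863  70.79857205]
rearL -154.2 39.7
rearR -154.4 -39.4
kL 1.4 39.1
kR 1.2 -39.8
key 78.5 -26.2
cL -137.5 30.2
cR -137.7 -30.4
cnL -25.3 30.1
cnR -25.5 -30.1
hbL 108.1 44.9
hbR 107.9 -44.5
ribc -96.5 -0.6
hfL 50.1 43.1
hfR 49.9 -43.5
(323, 160) [437.8  50.7  36.2]
(323, 230) [503.5  62.4  37.1]
(340, 350) [610.   98.1  71.3]
```

```bash
cat >> h.py <<'E'
yaw=np.radians(10.15);X=np.array([np.cos(yaw),np.sin(yaw),0]);Y=np.array([-X[1],X[0],0]);Z=np.array([0,0,1.])
O=np.array([550.2,70.8,0])
_A=np.column_stack([Y,-Z,np.cross(Y,-Z)]);_q=R.from_matrix(_A).as_quat();Q=[_q[3],*_q[:3]]
def P(x,y,z): return O+x*X+y*Y+z*Z
def loc(p): d=np.array(p)-O;return np.array([d@X,d@Y,d[2]]).round(2)
def st(bot,t=''):
    s=bot.read_state();f=s['ft_force'];print(t,round(s['clock'],2),'loc',loc(s['ee_pos']),'F',np.array([f@X,f@Y,f[2]]).round(1),'g',round(s['grip_width'],1));return s
E
python3 - <<'E'
from h import *
from rig import bot
print(bot.tip_reach)
bot.move_gripper(0,40); st(bot,'closed')
print(bot.tip_reach)
bot.move_to(P(-110.5,0,75),Q); st(bot,'above')
print(bot.servo_line(P(-110.5,0,58),speed=60,until_force=6)); st(bot)
c=bot.read_camera('side');cv2.imwrite('pics/s2.png',cv2.resize(c['image'][200:300,250:400],None,fx=4,fy=4))
c=bot.read_camera('wrist');cv2.imwrite('pics/w2.png',c['image'])
E
```

```text
19.0
closed 3.0 loc [-66.58  -1.03 250.01] F [-0.9  0.8 -0.6] g 0.3
19.0
above 3.75 loc [-109.37   -0.16   76.18] F [ 0.3 -0.2  0.1] g 0.0
False
 4.18 loc [-1.105e+02  3.000e-02  5.786e+01] F [0.2 0.4 0.7] g -0.1
```

View pics/w2.png

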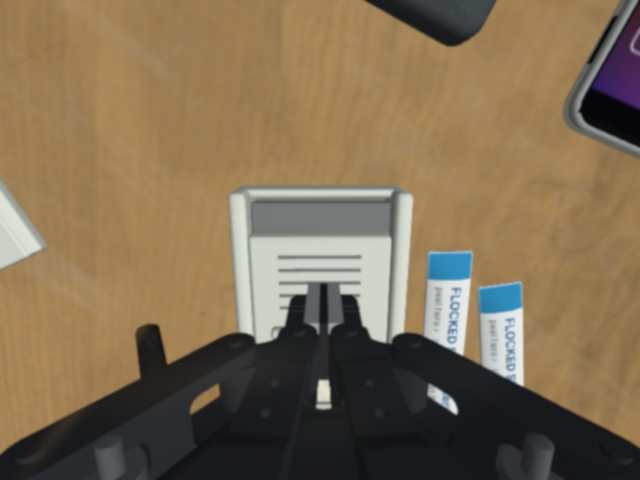

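Run:
```python
from h import *
from rig import bot
print(bot.servo_line(P(-110.5,0,47),speed=25,until_force=40)); st(bot)
print(bot.servo_line(P(-110.5,0,40),speed=15,until_force=16)); st(bot)
```

```text
False
 4.88 loc [-1.1009e+02 -6.0000e-02  4.7500e+01] F [-2.4 -0.1 11.8] g -0.1
True
 5.24 loc [-109.63   -0.12   44.08] F [-3.4 -0.2 15.4] g -0.2
```

Run:
```python
from h import *
from rig import bot
s=st(bot)
print(bot.servo_line(P(-110,0,41.5),speed=15,until_force=25)); st(bot)
bot.dwell(.1); st(bot)
```

```text
5.24 loc [-109.63   -0.12   44.08] F [-3.4 -0.2 15.4] g -0.2
True
 5.45 loc [-108.6    -0.24   44.07] F [-3.5  1.  14.5] g -0.3
 5.55 loc [-108.63   -0.22   44.  ] F [-2.9  1.  14.3] g -0.3
```

Run:
```python
from h import *
from rig import bot
bot.servo_line(P(-108.5,0,42.7),speed=8); st(bot)
bot.dwell(.1); st(bot)
```

```text
5.82 loc [-107.66   -0.14   43.89] F [-4.8  0.3 21.2] g -0.2
 5.92 loc [-107.63   -0.15   43.91] F [-4.4 -0.  21. ] g -0.2
```

Run:
```python
from h import *
from rig import bot
bot.servo_line(P(-108,0,41.2),speed=10); st(bot)
for x in(-100,-90,-75,-60,-45,-35):
    print(bot.servo_line(P(x,0,41.2),speed=40,until_force=45)); st(bot)
```

```text
6.22 loc [-106.45   -0.24   43.66] F [-10.2  -0.3  41.7] g -0.0
False
 6.58 loc [-97.74  -0.31  43.79] F [-5.1 -0.2 37.1] g 0.0
False
 6.97 loc [-87.72  -0.32  43.82] F [-3.7 -0.1 35.4] g 0.0
False
 7.5 loc [-73.29  -0.27  43.81] F [-8.8  0.  38.2] g 0.3
False
 8.03 loc [-58.32  -0.24  43.74] F [-6.7  0.6 35. ] g -0.2
False
 8.55 loc [-43.37  -0.24  43.7 ] F [-7.5 -0.1 33.1] g -0.1
False
 8.95 loc [-33.31  -0.24  43.71] F [-5.7  1.  31.8] g 0.0
```

Run:
```python
from h import *
from rig import bot
for x in(-29,-27,-25,-23.5,-22,-20.5):
    r=bot.servo_line(P(x,0,41.2),speed=15,until_force=30); s=st(bot,r)
    f=s['ft_force']@X
    if r or f<-20: break
```

```text
False 9.5 loc [-27.85  -0.22  43.67] F [-10.7   0.4  33.6] g 0.3
False 9.78 loc [-25.83  -0.22  43.68] F [-9.7  0.4 33.2] g -0.2
False 10.07 loc [-23.83  -0.2   43.69] F [-9.5  0.3 33.1] g -0.2
False 10.32 loc [-22.37  -0.2   43.68] F [-10.2  -0.3  33.5] g -0.1
False 10.57 loc [-20.96  -0.21  43.66] F [-11.3   0.3  33.4] g -0.2
False 10.82 loc [-20.62  -0.2   43.6 ] F [-21.3  -0.5  42.9] g 0.2
```

Run:
```python
from h import *
from rig import bot
for x in(-19,-17.5):
    r=bot.servo_line(P(x,0,41.2),speed=12,until_force=35); s=st(bot,r)
    if r: break
s=st(bot);bot.servo_line(P(-21.5,0,41.5),speed=15);st(bot)   # relax push
bot.servo_line(P(-23,0,70),speed=80); st(bot)
bot.servo_line(P(-60,0,230),speed=250)
s=st(bot);c=bot.read_camera('wrist');pickle.dump((c,s),open('w3.pkl','wb'));cv2.imwrite('pics/w3.png',c['image'])
cv2.imwrite('pics/w3c.png',cv2.resize(c['image'][100:300,250:400],None,fx=4,fy=3,interpolation=cv2.INTER_CUBIC))
```

```text
False 11.09 loc [-20.22  -0.19  43.56] F [-31.8  -0.2  49.9] g 0.1
False 11.37 loc [-20.07  -0.18  43.5 ] F [-44.1  -0.5  59.4] g 0.2
 11.37 loc [-20.07  -0.18  43.5 ] F [-44.1  -0.5  59.4] g 0.2
 11.78 loc [-20.7   -0.21  43.67] F [-10.6  -0.6  31.1] g -0.1
 12.29 loc [-2.308e+01  3.000e-02  6.996e+01] F [ 0.9 -0.1 -0.2] g 0.1
 13.1 loc [-6.0340e+01  4.0000e-02  2.2852e+02] F [ 0.5 -0.1 -0.1] g -0.1
```

View pics/w3.png

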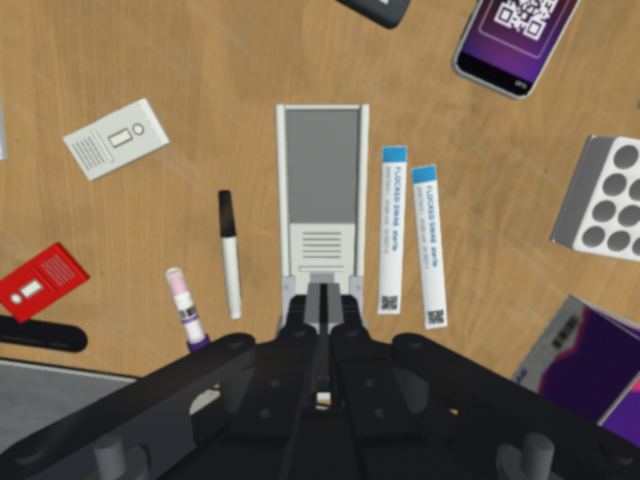

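View pics/w3c.png

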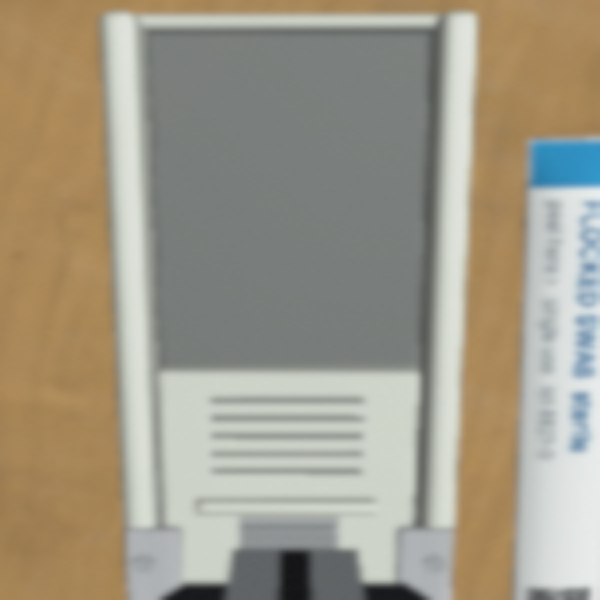

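Run:
```python
from h import *
c,s=pickle.load(open('w3.pkl','rb'))
k=lambda x,y,z:loc(onz(c,(250+x/4,100+y/3),z,s))
print('rear',k(160,370,25),k(418,370,25),'keep',k(155,527,31),k(430,527,31),'reader rear',k(290,14,30),'ribrear',k(285,499,30))
c,s=pickle.load(open('w1.pkl','rb'))
print(loc(onz(c,(296.1,367.2),78,s)))
```

```text
rear [-50.2  -30.67  25.  ] [-50.18  30.17  25.  ] keep [  0.33 -32.66  31.  ] [ 0.35 33.76 31.  ] reader rear [-1.5472e+02  1.1000e-01  3.0000e+01] ribrear [-8.88 -1.25 30.  ]
[ 78.07 -25.97  78.  ]
```

Run:
```python
from h import *
from rig import bot
bot.move_to(P(77.8,-26,112),Q); st(bot)
print(bot.servo_line(P(77.8,-26,99),speed=60,until_force=8)); st(bot)
print(bot.servo_line(P(77.8,-26,91.8),speed=12,until_force=14)); st(bot)
```

```text
13.91 loc [ 77.42 -25.85 112.09] F [ 0.8 -0.7 -0.5] g -0.2
False
 14.28 loc [ 77.54 -25.92  99.17] F [-0.4 -0.5  1.4] g 0.3
True
 14.84 loc [ 78.   -26.03  93.06] F [-2.1  0.6  7.1] g -0.3
```

Run:
```python
from h import *
from rig import bot
bot.servo_line(P(78,-26,91.5),speed=8); st(bot); bot.dwell(.2); st(bot)
bot.servo_line(P(78,-26,115),speed=100)
bot.servo_line(P(-100,0,230),speed=250); s=st(bot)
c=bot.read_camera('wrist');pickle.dump((c,s),open('w4.pkl','wb'));cv2.imwrite('pics/w4.png',c['image'])
t=bot.read_camera('top');cv2.imwrite('pics/t4.png',cv2.resize(t['image'][170:340,200:400],None,fx=3.5,fy=3.5))
```

```text
15.12 loc [ 78.1  -26.03  92.88] F [-7.5  0.5 16.4] g 0.2
 15.32 loc [ 78.08 -26.03  92.88] F [-7.5  0.3 15.3] g -0.1
 16.7 loc [-9.9660e+01 -8.0000e-02  2.2926e+02] F [ 0.2 -0.1  0.3] g -0.2
```

View pics/w4.png

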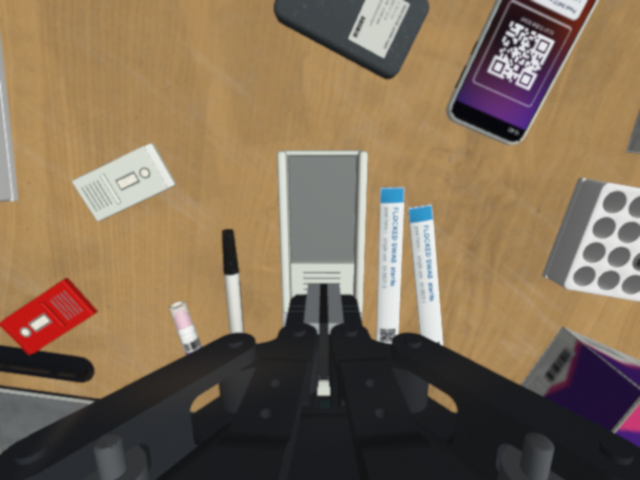

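View pics/t4.png

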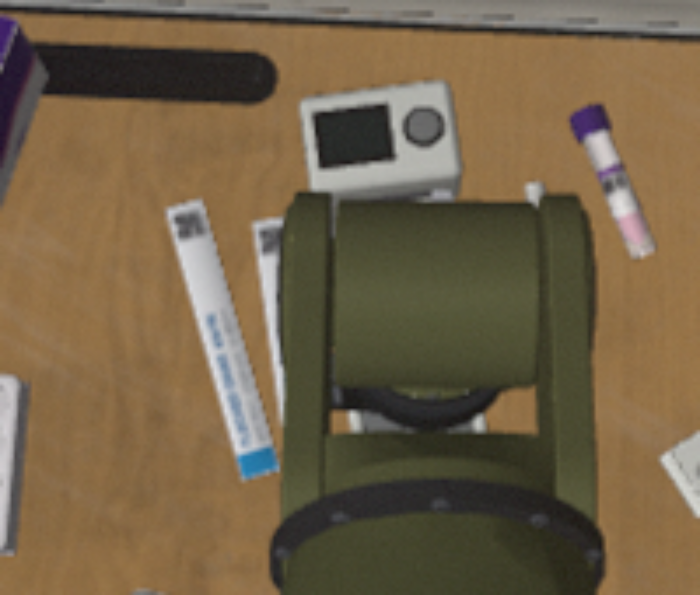

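Run:
```python
from h import *
from rig import bot
c,s=pickle.load(open('w4.pkl','rb'))
g=cv2.cvtColor(c['image'],cv2.COLOR_BGR2GRAY).astype(int)
col=g[240:280,345];r=240+np.argmax(np.diff(col))+.5;print(r,loc(onz(c,(322,r),25,s)))
bot.finish_job()
```

```text
263.5 [-49.21  -0.61  25.  ]
the job is handed in; nothing more can be done
```

I pressed the cartridge down, slid it in under the keepers and drag spring until it hit the stop, then pressed the key, and handed the job in. The clock stood at 16.7 s of the 35 allowed. No verdict comes back, so this rests on my own checks.

- **Pressing down:** with the gripper shut, the fingertips pressed the thumb deck until they stood about 25 mm above the desk, which is the plate's bottom. The press was about 30–40 N during the slide and peaked near 60 N against the stop.
- **Reaching home:** the fingertips stopped moving about where I had worked out home to be. The push rose to 44 N there, while they moved only about 0.5 mm more.
- **Camera check of home:** these readings scatter by a few millimetres and don't resolve the last millimetre.
  - At home the rear edge should be at x = -52 mm. I read -50.2 mm after the slide and -49.2 mm after the key press.
  - Before the slide, the reader's front end read about 2.5 mm too far along the same axis, so I put the difference down to calibration.
  - Measured from the reader's own front end after the slide, the rear edge was 104.5 mm away, against 105 mm expected.
- **Key press:** only after the cartridge was home. The key went down about 4 mm to its stop, and I held it there at about 15 N before releasing.
- **Bystanders:** in the last pictures, the pen, swab pouches, flat tube, red cartridge and smaller cartridge look undisturbed. The two rack tubes were only partly in view, but the arm never worked near them. At hand-in the robot was clear of everything.

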